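Build up the spacer stack on an eccentric tensioner spindle

TASK

Thread the three steel spacers onto the upright spindle of the belt tensioner foot in order of size: largest at the bottom, medium on it, smallest on top. Push the stack fully home, so that the stiff rubber collar on the spindle is down on the foot and everything sits flat with no gaps. Work by feel: press gently, never with more than about 3 kg (30 N), do not let the spacers drop or hammer onto the foot or spindle, leave the coupling, the oil bottle and the wrench alone, and let go at the end.

Things in the scene. Friction and masses are not known exactly. Their poses are not given: they have to be found in the camera images.
- foot: cast foot plate, 120 x 120 mm, 10 mm thick, fixed to the work surface, bolt heads 2 mm high near its corners. Origin: centre of its underside, on the work surface; z up. With all home, the spacers' centres are 24, 40 and 56 mm above this origin. More than 30 N of contact on foot, spindle or collar counts as forced.
- disc_mid (a point): centre of the eccentric disc (62 mm) in the foot's top face, 10 mm above the work surface. The upright steel spindle, 16 mm diameter, tip 72 mm above the work surface, end bevelled 1 mm, does NOT stand here: its axis is 6 mm from this point, in any direction, where the disc was last clamped (clamped hard; direction not tracked: find it by feel or by camera).
- collar_seat (a point): centre of the disc, 16 mm above the work surface: the height of the collar's top when home. The rubber collar on the spindle (34 mm outside diameter, 6 mm tall) starts with its top 24 to 38 mm above the work surface (not tracked), stays put under the spacers' weight, takes about 6 N to push down, and stops hard when its top is at this height.
- spacer_large: the largest loose steel spacer: plain flat ring, outside diameter 56 mm, bore 18 mm right through, 16 mm tall, about 280 g, lying flat. Origin: its centre (mid-height, on the bore axis), z along the bore. The three spacers differ only in outside diameter (56, 46, 36 mm); which lies where changes.
- spacer_medium: the medium loose steel spacer: plain flat ring, outside diameter 46 mm, bore 18 mm right through, 16 mm tall, about 180 g, lying flat. Origin: its centre (mid-height, on the bore axis), z along the bore. The three spacers differ only in outside diameter (56, 46, 36 mm); which lies where changes.
- spacer_small: the smallest loose steel spacer: plain flat ring, outside diameter 36 mm, bore 18 mm right through, 16 mm tall, about 95 g, lying flat. Origin: its centre (mid-height, on the bore axis), z along the bore. The three spacers differ only in outside diameter (56, 46, 36 mm); which lies where changes.
- duct_coupling: bystander: short galvanised duct coupling standing on end, 105 mm diameter, 60 mm tall; origin at the centre of its underside
- oil_bottle: bystander: white oil bottle, 50 mm diameter, 130 mm tall, standing; origin at the centre of its underside
- wrench: bystander: steel wrench 170 mm long lying flat; origin on its underside near the middle
Not all that is in view belongs to the job. Leave any brown or purple look-alike of the spacer_large alone.

How it is judged (in metres and radians):
At the end, for the whole second after the job is handed in: The spacers are on the spindle, at rest and released, flat (tilt under 0.08 rad), largest lowest, then medium, then smallest; fully home: centres 24, 40 and 56 mm above the foot's underside, each within 3 mm, and within 9 mm of the foot's centre seen from above (horizontal distance between each of spacer_large, spacer_medium, spacer_small and foot below 0.009 m and z of spacer_large in the frame of foot between 0.021 and 0.027 m and angle between each of spacer_large, spacer_medium, spacer_small's own z axis and vertical below 0.08 rad and linear speed of each of spacer_large, spacer_medium, spacer_small below 0.02 m/s and z of spacer_medium in the frame of foot between 0.037 and 0.043 m and z of spacer_small in the frame of foot between 0.053 and 0.059 m); the robot touches nothing.
It fails at once if the foot, the spindle or its collar is pressed or struck with more than 30 N (contact force between foot and anything else above 30 N).
It fails at once if the duct coupling is moved more than 30 mm (distance of duct_coupling from where it was at the start of the episode above 0.03 m).
It fails at once if the oil bottle is moved more than 30 mm (distance of oil_bottle from where it was at the start of the episode above 0.03 m).
It fails at once if the wrench is moved more than 30 mm (distance of wrench from where it was at the start of the episode above 0.03 m).
It also fails if it takes over 72 s, if anything falls off the work surface, if the arm or the gripper's body presses on something with over 40 N, if the wrist force passes 120 N, or if a joint passes its speed limit or range.

ROBOT

A 7-joint arm with a two-finger parallel gripper is mounted at the origin on the work surface. World frame = base frame: x ahead of the robot, y to its left, z up, the work surface at z = 0. Lengths are in m, angles in degrees, forces in N, time in s.
With the tool pointing down it reaches from about 0.425 to 0.825 m from the base axis. Payload 3.6 kg.
Tool frame: the origin (TCP) lies on the centre line of the jaws, within the pads' length; the fingertips stand 14 mm ahead of it and the grasp point (between the pads) lies 5 mm behind it; z points along the fingers, y is the direction in which the jaws open and shut (so a half turn about z gives the same grasp; the last joint's range is limited). The gripper opens to 93 mm and grips with 3 to 60 N. Pads are 15 mm wide; open, the fingers measure 128 mm over their backs; the gripper's body (75 mm by 188 mm) begins 65 mm behind the grasp point.
Start: joints at [65.46, 35.231, -0.722, 81.555, 0.464, 63.22, -2.315], TCP at [0.254, -0.598, 0.233] pointing down, gripper open.
Joint ranges: [-178.69, 178.69], [-17.37, 117.87], [-77.05, 75.6], [15.02, 138.74], [-78.02, 258.01], [0.78, 113.62], [-162.83, 162.83]. Speed limits (degrees/s): [159.86, 159.86, 180, 180, 180, 180, 180].

INTERFACE

Orientations are given as a 3x3 rotation matrix whose columns are the frame's x, y, z axes.
In Python, from cell import bot, optics gives the robot as it stands.
- The arm moves only by the shell command python3 -m crank 'ROWS' [OPENING] [FORCE]. ROWS is JSON, a list of rows, each a list of 6 numbers: the shift along the world's x, y, z in mm, then the turn, a rotation vector about the world's x, y, z in degrees. In form: [[x, y, z, wx, wy, wz], ...]. A call has 1 to 5 rows; each row is the pose to reach, as a shift and turn from the pose commanded when the call began; what a row does not reach only later rows make up. A row lasts 1/12 s, in which the tool goes at most 41.7 mm and 7.16 degrees, less where a joint would pass 70% of its speed; a pose out of reach is approached as far as the arm can. A call with a gripper value outside its range is refused whole. OPENING is the opening in per cent of the stroke, from 0 (shut) to 100 (fully open), set as the call begins (- or left out, the last holds). The fingers move at their own pace and stop on an object; FORCE is the grip in N (left out, the last holds). Time passes only in rows, so rows that repeat a pose let the fingers close. It gives the time, the measured TCP pose, the force and the opening at its end, in the units of the state.
- bot.sense(): the state, without advancing time (a new reading comes with each control period).
- optics.grab_frame(name): name is "scene" or "top" or "wrist"; returns a dict with "img" (480x640x3 uint8, red, green, blue), "range_z" (480x640 float32, m along the optical axis (not along the pixel's ray), 0 where there is no reading), "fovy" (degrees; the focal length in pixels is half the picture's height over the tangent of half this angle, whatever the lens; pixels are square), "cx", "cy" (the principal point, pixels), "camera_from_world" (4x4, takes a point from world to camera coordinates). Camera axes: x right, y up, looking along -z (the intrinsics and any distortion apply to the point x, -y, -z); pixel columns grow to the right and rows downward; lengths in m; the calibration is good to about 2 mm. A picture is of the moment at which its call begins.
- bot.finish_job(): hands the job in, once; it reports no verdict.
The state is a dict: "clock": time; "joint_pos": joint angles; "joint_velocities": joint speeds; "tau": joint torques, N m; "tool_pos": TCP position; "eef_rot": TCP orientation; "contact_force": force on the tool from outside, world axes, zero at the start; "moment": the same for the moment, N m; "gripper_width": finger opening in m.
Only numpy, scipy, OpenCV 4.12 (cv2) and the standard library are available. Lean on these libraries where they do the work, as an engineer would, in place of code of your own. Each camera call takes 0.05 s, during which the arm holds its last target. There are 200 camera calls.

## Working session

There is one attempt and no reset: what is moved stays moved. The work goes in short steps, Python scripts to look and compute and a shell command to move; the robot and the scene stay as the last step left them, time stands still between calls to the robot, and variables do not carry over. Pictures are saved under pics/ and viewed, about 8 in all and at most 12, crops included, and the job is handed in when it is done.

```bash
ls; mkdir -p pics; cat > h.py <<'E'
import numpy as np, cv2
from cell import bot, optics
def grab(n):
    f=optics.grab_frame(n); f['f']=240/np.tan(np.radians(f['fovy']/2)); f['W']=np.linalg.inv(f['camera_from_world']); return f
def world(f):
    "per-pixel world points from depth"
    v,u=np.mgrid[:480,:640]; z=f['range_z']
    P=np.stack([(u-f['cx'])/f['f']*z,-(v-f['cy'])/f['f']*z,-z,np.ones_like(z)],-1)
    return (P@f['W'].T)[...,:3]
def ray(f,u,v,h):
    d=f['W'][:3,:3]@np.array([(u-f['cx'])/f['f'],-(v-f['cy'])/f['f'],-1]); o=f['W'][:3,3]
    return o+d*(h-o[2])/d[2]
def proj(f,p):
    c=f['camera_from_world']@np.append(p,1); return f['cx']+f['f']*c[0]/-c[2], f['cy']-f['f']*c[1]/-c[2]
def save(n,img): cv2.imwrite(f'pics/{n}.png',img[...,::-1])
E
python3 - <<'E'
from h import *
s=bot.sense(); print(s)
a=grab('top'); b=grab('scene'); 
for n,f in(('top',a),('scene',b)): save(n,f['img']); print(n,{k:f[k] for k in f if k not in('img','range_z','camera_from_world')}, f.keys(), (f['range_z']>0).mean())
E
```

```text
pics
{'clock': 0.0, 'joint_pos': array([65.46021082, 35.28761887, -0.72389766, 81.6415533 ,  0.46452608,
       63.21772727, -2.31470391]), 'joint_velocities': array([ 0.07852945,  0.06205018, -0.01777656,  0.06859482,  0.12871221,
        0.16001253,  0.07251246]), 'tau': array([-1.08497035e-03, -4.58929002e+01,  2.08909730e-01, -1.65743154e+01,
       -6.10868633e-02,  2.03030632e-02,  2.10488511e-04]), 'tool_pos': array([ 0.25392016, -0.59753196,  0.23149821]), 'eef_rot': array([[ 9.20325028e-01,  3.91153190e-01, -1.01222219e-03],
       [ 3.91154498e-01, -9.20322153e-01,  2.30087613e-03],
       [-3.15754687e-05, -2.51348915e-03, -9.99996841e-01]]), 'contact_force': array([-0.39190699,  0.34301464,  0.69148909]), 'moment': array([ 0.04026341, -0.02444334, -0.04004048]), 'gripper_width': 0.09303743801667008}
top {'fovy': 56.332652968945304, 'cx': 326.1870460555755, 'cy': 244.40424495573632, 'f': np.float64(448.23045689019096), 'W': array([[-0.02043297,  0.98924299, -0.14484752,  0.52840835],
       [-0.99976452, -0.02127576, -0.00427167, -0.01036424],
       [-0.00730746,  0.14472613,  0.98944477,  0.76206182],
       [ 0.        ,  0.        ,  0.        ,  1.        ]])} dict_keys(['img', 'range_z', 'fovy', 'cx', 'cy', 'camera_from_world', 'f', 'W']) 0.99583984375
scene {'fovy': 52.482411866675506, 'cx': 319.7058221879345, 'cy': 248.11688863540397, 'f': np.float64(486.86022220508715), 'W': array([[-0.72029679, -0.50042627,  0.48036037,  1.03363871],
       [ 0.69365012, -0.51493868,  0.50367416,  0.43457552],
       [-0.00469565,  0.69599691,  0.71802942,  0.68230442],
       [ 0.        ,  0.        ,  0.        ,  1.        ]])} dict_keys(['img', 'range_z', 'fovy', 'cx', 'cy', 'camera_from_world', 'f', 'W']) 0.9961588541666667
```

View pics/top.png

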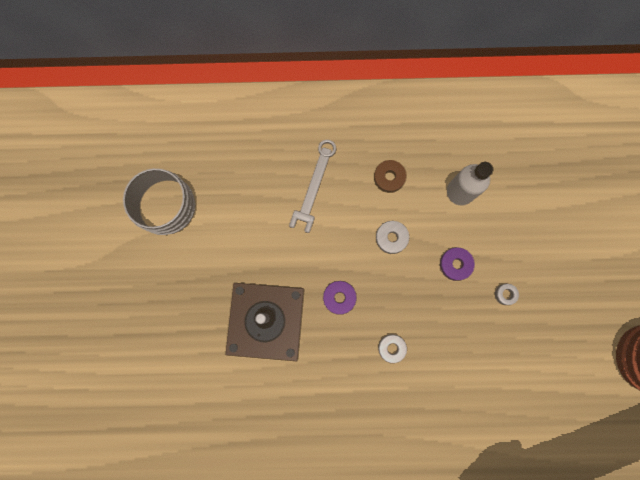

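View pics/scene.png

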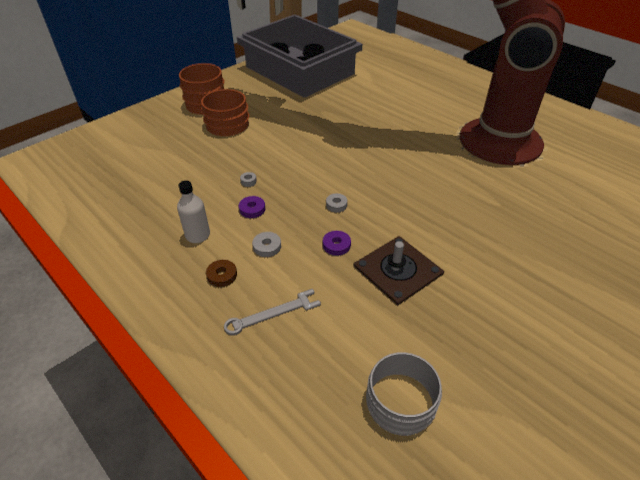

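The top view shows three grey rings at (393,237), (392,348) and (507,294). These could be the large, medium and small spacers. The look-alikes to avoid are brown (390,176) and purple (457,263) and (340,297). The foot is at (265,322), with the spindle tip near (262,318). I'll measure these and check the grey rings in one crop.

```bash
python3 - <<'E'
from h import *
f=grab('top'); P=world(f); im=f['img'].astype(int); s=grab('scene'); Q=world(s)
sat=im.max(2)-im.min(2)
print('table z', np.median(P[380:470,100:300,2]), np.median(P[100:130,200:280,2]))
for n,(u,v) in dict(L=(393,237),M=(392,348),S=(507,294)).items():
    w=np.s_[v-26:v+27,u-26:u+27]; m=((sat[w]<30)&(im[w].min(2)>90)).astype('uint8')
    c=max(cv2.findContours(m,cv2.RETR_EXTERNAL,cv2.CHAIN_APPROX_NONE)[0],key=cv2.contourArea)
    # top-face by bore: dark/wood blob inside + outer circle
    (x,y),r=cv2.minEnclosingCircle(c); x+=u-26;y+=v-26
    p=ray(f,x,y,.012); d=np.linalg.norm(p-f['W'][:3,3]); print(n,(x,y),'pos',p,'dia mm',2*r*d/f['f']*1000, proj(s,p))
    pp=P[w][(m>0)&(P[w][...,2]>.011)]; print('  depth', len(pp), pp.mean(0), np.ptp(pp,axis=0), (pp.max(0)+pp.min(0))/2)
# foot: dark quad
m=((im.max(2)<95)).astype('uint8'); m[:260]=0; m[380:]=0; m[:,:200]=0; m[:,330:]=0
c=max(cv2.findContours(m,cv2.RETR_EXTERNAL,cv2.CHAIN_APPROX_NONE)[0],key=cv2.contourArea)
r=cv2.minAreaRect(c); B=np.array([ray(f,*q,.010) for q in cv2.boxPoints(r)]); print('foot rect',r,ray(f,*r[0],.010)); print(B, np.linalg.norm(B-np.roll(B,1,0),axis=1))
for nm,g,G,(u,v) in(('top',f,P,(263,320)),('scene',s,Q,(398,262))):
    w=np.s_[v-45:v+45,u-45:u+45]; q=G[w]
    for lo,hi in((.062,.08),(.042,.062),(.018,.042),(.005,.013)):
        k=q[(q[...,2]>lo)&(q[...,2]<hi)]; print(nm,lo,len(k),k.mean(0) if len(k) else '', k.max(0) if len(k) else '')
    crop=g['img'][v-30:v+30,u-30:u+30]; save('c_'+nm,crop)
tiles=[cv2.resize(a[y-30:y+30,x-30:x+30],(260,260),interpolation=2) for a,x,y in((f['img'],393,237),(f['img'],392,348),(f['img'],507,294),(f['img'],265,320),(s['img'],398,262),(s['img'],336,203))]
save('crops',np.vstack([np.hstack(tiles[:3]),np.hstack(tiles[3:])]))
E
```

```text
table z -0.0010511074713958068 -0.0014107809208661615
L (392.0, 236.5) pos [ 0.64934259 -0.11885165  0.012     ] dia mm 56.08595517009462 (np.float64(266.14140090369006), np.float64(242.56968991786744))
  depth 719 [ 0.64810384 -0.11839449  0.01908405] [0.14773979 0.13536461 0.75099653] [ 0.60227825 -0.07804655  0.38656356]
M (392.29487228393555, 348.29487228393555) pos [ 0.46435529 -0.11162222  0.012     ] dia mm 47.49499539150165 (np.float64(335.93523215983487), np.float64(201.02570749998367))
  depth 505 [ 0.4644107  -0.1113164   0.01494788] [0.04312049 0.04422104 0.00751153] [ 0.46438236 -0.11170962  0.01500113]
S (507.29310417175293, 293.8103446960449) pos [ 0.54890335 -0.30592209  0.012     ] dia mm 38.533965896640666 (np.float64(247.44793268127353), np.float64(177.6459304900971))
  depth 250 [ 0.54835749 -0.30373783  0.01802666] [0.03672274 0.31125097 0.75106132] [ 0.54676972 -0.16598973  0.38653116]
foot rect ((264.2500305175781, 320.7500305175781), (41.01219177246094, 41.719295501708984), 45.0) [0.51294978 0.09805129 0.01      ]
[[0.51352422 0.14655313 0.01      ]
 [0.56116859 0.09761284 0.01      ]
 [0.51237581 0.04958735 0.01      ]
 [0.46562134 0.09848163 0.01      ]] [0.06786424 0.06830182 0.068463   0.06765081]
top 0.062 90 [0.51803453 0.09457142 0.07037972] [0.52455454 0.10226489 0.07436117]
top 0.042 18 [0.51834965 0.08921878 0.05157399] [0.52586135 0.09575048 0.06165583]
top 0.018 232 [0.51818824 0.09265601 0.03090488] [0.53379825 0.11051995 0.0418389 ]
top 0.005 4901 [0.51124313 0.09704414 0.00908686] [0.57674147 0.16207015 0.0129261 ]
scene 0.062 74 [0.52053522 0.09752108 0.06933022] [0.52766875 0.10425928 0.07500569]
scene 0.042 74 [0.52333094 0.09913061 0.05175184] [0.52767668 0.10431635 0.06170321]
scene 0.018 176 [0.52265675 0.09935425 0.03166903] [0.53585335 0.1130553  0.04049377]
scene 0.005 2864 [0.51954943 0.10404602 0.00956511] [0.57938987 0.16470731 0.01296144]
```

View pics/crops.png

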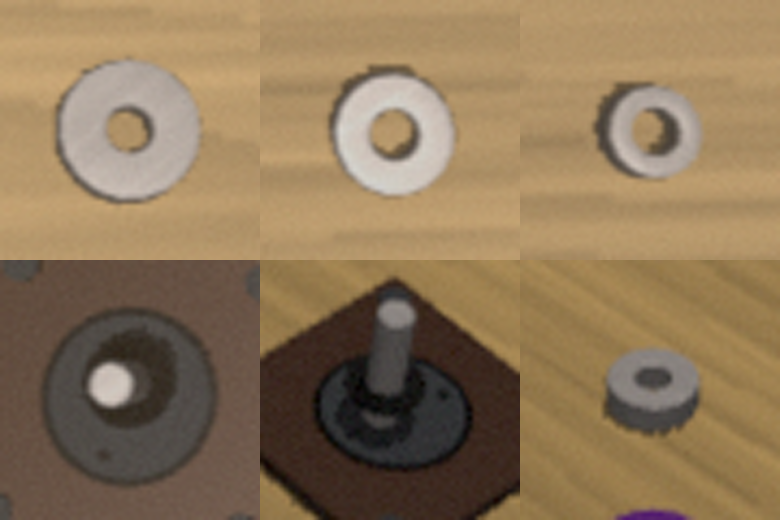

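The crops confirm three plain steel rings, measured at 56, 47 and 38 mm, so they are large, medium and small. The spindle tip is near (0.518, 0.095). Next I'll move above the large spacer.

```bash
python3 -m crank '[[26,31.5,0,0,0,0],[52,63,0,0,0,0],[78,94.5,0,0,0,0],[104,126,0,0,0,0],[130,157.5,0,0,0,0]]' 75 25
python3 -m crank '[[26,31.5,0,0,0,0],[52,63,0,0,0,0],[78,94.5,0,0,0,0],[104,126,0,0,0,0],[130,157.5,0,0,0,0]]'
python3 -m crank '[[26,31.5,-15,0,0,0],[52,63,-30,0,0,0],[78,94.5,-45,0,0,0],[104,126,-60,0,0,0],[130,157.5,-75,0,0,0]]'
python3 -m crank '[[5,4,-5,0,0,0],[5,4,-5,0,0,0],[5,4,-5,0,0,0]]'
python3 - <<'E'
from h import *
f=grab('wrist'); s=bot.sense(); print(s['tool_pos'],s['contact_force'],s['joint_pos']); R=s['eef_rot']; T=s['tool_pos']
print('cam in tool', R.T@(f['W'][:3,3]-T), '\n', (R.T@f['W'][:3,:3]).round(3), f['f'])
print(proj(f,[.649,-.119,.016])); save('w1',f['img'])
E
```

```text
clock: 0.62
tool_pos: [0.3851, -0.439, 0.2326]
eef_rot: [[0.92, 0.391, 0.0], [0.391, -0.92, 0.0], [0.0, -0.0, -1.0]]
contact_force: [0.4, -0.4, -0.4]
gripper_width: 0.0704
clock: 1.03
tool_pos: [0.5151, -0.2815, 0.2326]
eef_rot: [[0.92, 0.391, -0.0], [0.391, -0.92, 0.0], [-0.0, -0.0, -1.0]]
contact_force: [0.7, -1.0, -0.9]
gripper_width: 0.0696
clock: 1.45
tool_pos: [0.6396, -0.1308, 0.16]
eef_rot: [[0.92, 0.391, -0.0], [0.391, -0.92, -0.0], [-0.0, -0.0, -1.0]]
contact_force: [-0.3, -1.0, 0.5]
gripper_width: 0.0699
clock: 1.7
tool_pos: [0.6431, -0.1289, 0.1552]
eef_rot: [[0.92, 0.391, -0.002], [0.391, -0.92, -0.001], [-0.002, 0.0, -1.0]]
contact_force: [-0.3, -0.4, 0.2]
gripper_width: 0.0699
[ 0.64290512 -0.13066345  0.1559797 ] [ 0.33407358 -1.22405166  0.69508781] [ 10.75613069  39.96326144  -2.17836845  85.63791092   1.86826723
  54.46157416 -59.10531909]
cam in tool [ 0.08502457 -0.00139065 -0.15133484] 
 [[ 0.002  0.954  0.299]
 [ 1.    -0.002  0.001]
 [ 0.002  0.299 -0.954]] 373.6680382942951
(np.float64(314.750664839429), np.float64(224.79390552107228))
```

View pics/w1.png

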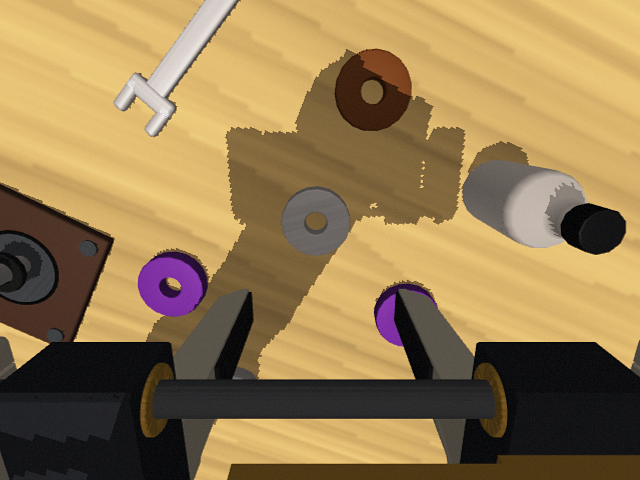

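The wrist view shows the large steel ring at (316,221), within 4 px of the prediction. The brown look-alike is at (373,90), the purples at (173,284) and (405,315), and the bottle is on the right. I'll measure the ring and spindle from here.

```bash
cat >> h.py <<'E'
def ring(f,g,h=.016,R=.04,band=.006):
    "centre of a top face at height h near g=(x,y): depth band mask -> enclosing circle"
    P=world(f); m=(abs(P[...,2]-h)<band)&(np.hypot(P[...,0]-g[0],P[...,1]-g[1])<R)
    C=cv2.findContours(m.astype('uint8'),cv2.RETR_EXTERNAL,cv2.CHAIN_APPROX_NONE)[0]
    if not C: return None
    c=max(C,key=cv2.contourArea)[:,0]
    Q=np.array([ray(f,*q,h)[:2] for q in c]); (x,y),r=cv2.minEnclosingCircle((Q*1000).astype('float32'))
    A=np.c_[2*Q,np.ones(len(Q))]; s=np.linalg.lstsq(A,(Q**2).sum(1),rcond=None)[0]
    return dict(enc=(x,y,2*r),fit=(1e3*s[:2]).round(1),d=2e3*np.sqrt(s[2]+s[0]**2+s[1]**2),n=int(m.sum()))
E
python3 - <<'E'
from h import *
f=grab('wrist'); s=bot.sense(); print(s['tool_pos'],s['contact_force']); print(ring(f,(.649,-.119)))
t=grab('top')
for g in((.649,-.119),(.464,-.1115),(.5485,-.305)): print(ring(t,g))
print('tip',ring(t,(.518,.095),.072,.03,.01), ring(t,(.513,.098),.010,.09,.005))
E
```

```text
[ 0.64288463 -0.13142686  0.15649374] [ 0.24749725 -0.66465729  0.43423633]
{'enc': (651.1932373046875, -118.95538330078125, 56.00798797607422), 'fit': array([ 651.2, -118.9]), 'd': np.float64(54.68284047760755), 'n': 3276}
None
{'enc': (464.3916015625, -111.51612854003906, 45.8843879699707), 'fit': array([ 464.4, -111.6]), 'd': np.float64(44.10593556715436), 'n': 542}
None
tip {'enc': (518.2091064453125, 94.35938262939453, 16.141443252563477), 'fit': array([518. ,  94.3]), 'd': np.float64(14.738299612926987), 'n': 89} {'enc': (512.7214965820312, 96.73152160644531, 165.4509735107422), 'fit': array([512.4,  96.9]), 'd': np.float64(135.7989469754207), 'n': 4901}
```

```bash
python3 -m crank '[[4,6,-30,0,0,0],[8,12,-60,0,0,0],[8,12,-86,0,0,0],[8,12,-86,0,0,0],[8,12,-86,0,0,0]]'
python3 - <<'E'
from h import *
for i in range(2):
    f=grab('wrist'); s=bot.sense(); print(s['tool_pos'],s['contact_force'],s['joint_velocities'].round(1)); print(ring(f,(.651,-.119)))
E
```

```text
clock: 2.27
tool_pos: [0.6504, -0.1183, 0.0696]
eef_rot: [[0.921, 0.389, -0.002], [0.389, -0.921, -0.001], [-0.002, -0.0, -1.0]]
contact_force: [0.2, -0.3, 0.2]
gripper_width: 0.0697
[ 0.65200207 -0.11835627  0.07127248] [-0.29687516  0.2151852   0.05607011] [-0.3 -1.5 -0.  -1.7 -0.  -0.2  0. ]
{'enc': (651.439453125, -118.4844741821289, 56.5278205871582), 'fit': array([ 651.4, -118.6]), 'd': np.float64(55.06112277040944), 'n': 5865}
[ 0.652828   -0.11823344  0.07220986] [-0.68615904 -0.52973816 -0.53254242] [-0.2 -0.8 -0.4 -0.6 -0.1 -0.2 -0.1]
{'enc': (651.659423828125, -118.53063201904297, 56.95762252807617), 'fit': array([ 651.4, -118.6]), 'd': np.float64(55.11562678072359), 'n': 5761}
```

```bash
python3 -m crank '[[-1,0,-20,0,0,0],[-1,0,-40,0,0,0],[-1,0,-52,0,0,0],[-1,0,-54,0,0,0],[-1,0,-55,0,0,0]]'
python3 -m crank '[[0,0,0,0,0,0],[0,0,0,0,0,0],[0,0,0,0,0,0],[0,0,0,0,0,0],[0,0,0,0,0,0]]' 40 25
python3 -m crank '[[0,0,0,0,0,0],[0,0,0,0,0,0]]'
```

```text
clock: 2.78
tool_pos: [0.6511, -0.1168, 0.0155]
eef_rot: [[0.921, 0.391, 0.001], [0.391, -0.921, -0.0], [0.001, 0.001, -1.0]]
contact_force: [-0.2, -0.1, -0.1]
gripper_width: 0.0697
clock: 3.2
tool_pos: [0.652, -0.117, 0.0163]
eef_rot: [[0.92, 0.391, 0.003], [0.391, -0.92, -0.001], [0.003, 0.002, -1.0]]
contact_force: [0.5, -1.2, 5.5]
gripper_width: 0.0544
clock: 3.37
tool_pos: [0.652, -0.117, 0.0162]
eef_rot: [[0.92, 0.391, 0.003], [0.391, -0.92, -0.001], [0.003, 0.002, -1.0]]
contact_force: [0.7, -1.8, 5.9]
gripper_width: 0.0543
```

```bash
python3 -m crank '[[0,0,15,0,0,0],[0,0,45,0,0,0],[-12,14,84,0,0,0],[-36,40,100,0,0,0],[-62,68,100,0,0,0]]'
python3 -m crank '[[-24,27,0,0,0,0],[-50,56,0,0,0,0],[-76,85,0,0,0,0],[-98,112,0,0,0,0],[-112,126,0,0,0,0]]'
python3 -m crank '[[0,0,0,0,0,0],[0,0,0,0,0,0],[0,0,0,0,0,0]]'
python3 - <<'E'
from h import *
f=grab('wrist'); s=bot.sense(); T=s['tool_pos'];print(T,s['contact_force'],s['gripper_width'])
save('w2',f['img'])
P=world(f)
for h in(0,.003,-.003): print('held',ring(f,T[:2],T[2]+h,.04,.006))
print('tip',ring(f,(.518,.095),.072,.02,.004))
print('foot',ring(f,(.513,.098),.010,.045,.004))
q=P[(np.hypot(P[...,0]-.518,P[...,1]-.095)<.03)]; print(np.histogram(q[:,2],np.arange(0,.13,.004)))
t=grab('top'); print('top tip',ring(t,(.518,.095),.072,.02,.01),'held',ring(t,T[:2],T[2],.04,.006))
E
```

```text
clock: 3.78
tool_pos: [0.5913, -0.0493, 0.1186]
eef_rot: [[0.922, 0.388, 0.009], [0.388, -0.922, -0.001], [0.008, 0.004, -1.0]]
contact_force: [1.5, 0.6, -3.4]
gripper_width: 0.0544
clock: 4.2
tool_pos: [0.472, 0.0818, 0.1141]
eef_rot: [[0.918, 0.396, -0.006], [0.396, -0.918, 0.002], [-0.004, -0.004, -1.0]]
contact_force: [0.5, 0.3, -2.6]
gripper_width: 0.0544
clock: 4.45
tool_pos: [0.4769, 0.077, 0.1145]
eef_rot: [[0.921, 0.39, -0.0], [0.39, -0.921, -0.001], [-0.0, 0.0, -1.0]]
contact_force: [0.2, -0.8, -1.6]
gripper_width: 0.0546
[0.47729624 0.07654684 0.11458957] [-0.6451952   1.02441092 -2.42754906] 0.05431043058228187
held {'enc': (483.4507751464844, 78.8881607055664, 80.1493148803711), 'fit': array([477.5,  76.8]), 'd': np.float64(60.15181319377823), 'n': 10446}
held {'enc': (483.3978271484375, 79.15937805175781, 80.10365295410156), 'fit': array([478.6,  77.5]), 'd': np.float64(59.18309701159701), 'n': 10176}
held {'enc': (483.4976806640625, 79.40998077392578, 79.64494323730469), 'fit': array([476.3,  76.5]), 'd': np.float64(61.141763687271784), 'n': 10693}
tip {'enc': (519.581
[... 349 characters left out ...]
,
         21,   25,   24,   27,   30,   28,  344,  346,    0,    0,    0,
          0,    0,    5,  170,  204,  222, 1247,    3,    0,    0]), array([0.   , 0.004, 0.008, 0.012, 0.016, 0.02 , 0.024, 0.028, 0.032,
       0.036, 0.04 , 0.044, 0.048, 0.052, 0.056, 0.06 , 0.064, 0.068,
       0.072, 0.076, 0.08 , 0.084, 0.088, 0.092, 0.096, 0.1  , 0.104,
       0.108, 0.112, 0.116, 0.12 , 0.124, 0.128]))
top tip {'enc': (518.52294921875, 94.27877044677734, 16.0357723236084), 'fit': array([518.3,  94. ]), 'd': np.float64(14.351860846413272), 'n': 84} held {'enc': (491.3276672363281, 65.60308074951172, 12.137709617614746), 'fit': array([491.4,  66.2]), 'd': np.float64(7.736756848257568), 'n': 23}
```

View pics/w2.png

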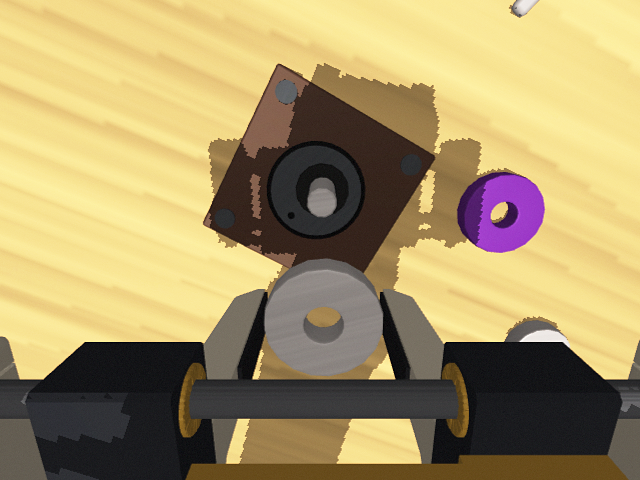

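The wrist view shows the ring held flat, its centre near (324,317) and its bore near (323,323). The spindle tip is at (321,190) on the offset disc. I'll fit the held bore rim in the same camera and compare it with the tip.

```bash
cat >> h.py <<'E'
def cfit(Q):
    A=np.c_[2*Q,np.ones(len(Q))]; s=np.linalg.lstsq(A,(Q**2).sum(1),rcond=None)[0]
    return (1e3*s[:2]).round(1),round(2e3*np.sqrt(s[2]+s[0]**2+s[1]**2),1)
def held(f,T,cols,dz=0):
    "outer arc and bore of the held ring's top face"
    P=world(f); h=T[2]+dz
    # actual top height from depth near ring body
    m=(abs(P[...,2]-h)<.006)&(np.hypot(P[...,0]-T[0],P[...,1]-T[1])<.045)
    z=np.median(P[m][:,2]); m=(abs(P[...,2]-z)<.0025)&(np.hypot(P[...,0]-T[0],P[...,1]-T[1])<.045)
    m=cv2.morphologyEx(m.astype('uint8'),cv2.MORPH_OPEN,np.ones((3,3)))
    E=[]
    for u in range(*cols):
        r=np.flatnonzero(m[:,u]); 
        if len(r): E+=[(u,r[0]-.5)]
    o=cfit(np.array([ray(f,*e,z)[:2] for e in E]))
    C,H=cv2.findContours(m,cv2.RETR_CCOMP,cv2.CHAIN_APPROX_NONE); b=None
    hs=[c for c,k in zip(C,H[0]) if k[3]>=0 and cv2.contourArea(c)>100]
    if hs: c=max(hs,key=cv2.contourArea)[:,0]; b=cfit(np.array([ray(f,*e,z)[:2] for e in c]))
    return dict(z=z,outer=o,bore=b)
E
python3 - <<'E'
from h import *
f=grab('wrist'); s=bot.sense(); T=s['tool_pos'];print(T)
print(held(f,T,(280,370))); print('tip',ring(f,(.519,.0955),.072,.02,.004))
P=world(f);q=P[(np.hypot(P[...,0]-.5195,P[...,1]-.0957)<.006)&(P[...,2]>.06)&(P[...,2]<.08)];print('tip z',np.percentile(q[:,2],[5,50,95]))
m=(abs(P[...,2]-.032)<.004)&(np.hypot(P[...,0]-.5195,P[...,1]-.0957)<.025);q=P[m];print('collar z',np.median(q[:,2]))
E
```

```text
[0.47741551 0.07629138 0.11462431]
{'z': np.float64(0.1144354992318487), 'outer': (array([476.6,  76. ]), np.float64(54.1)), 'bore': (array([476.2,  75.6]), np.float64(17.9))}
tip {'enc': (519.4136962890625, 95.92426300048828, 16.08568000793457), 'fit': array([519.4,  95.9]), 'd': np.float64(15.396081410055514), 'n': 702}
tip z [0.07112722 0.07211481 0.07317383]
collar z 0.03209325229350615
```

```bash
python3 -m crank '[[15,7,0,0,0,0],[30,14,0,0,0,0],[43,20,0,0,0,0],[43,20,-12,0,0,0],[43,20,-18,0,0,0]]'
python3 -m crank '[[0,0,0,0,0,0],[0,0,0,0,0,0],[0,0,0,0,0,0]]'
python3 - <<'E'
from h import *
f=grab('wrist'); s=bot.sense(); T=s['tool_pos'];print(T,s['contact_force'])
print(held(f,T,(280,370)))
t=grab('top'); c=grab('scene')
a=cv2.resize(f['img'][250:400,235:415],(390,325),interpolation=2)
u,v=map(int,proj(c,T-[0,0,.03])); b=cv2.resize(c['img'][v-40:v+40,u-48:u+48],(390,325),interpolation=2); save('w3',np.hstack([a,b]))
E
```

```text
clock: 5.02
tool_pos: [0.5206, 0.097, 0.0959]
eef_rot: [[0.921, 0.39, 0.0], [0.39, -0.921, -0.0], [-0.0, 0.0, -1.0]]
contact_force: [-0.3, -0.2, -2.6]
gripper_width: 0.0544
clock: 5.27
tool_pos: [0.5195, 0.097, 0.0969]
eef_rot: [[0.921, 0.39, -0.0], [0.39, -0.921, -0.0], [-0.0, 0.0, -1.0]]
contact_force: [-0.1, 0.2, -2.8]
gripper_width: 0.0541
[0.51966484 0.09719093 0.09711354] [-0.20526145  0.23932322 -2.73517613]
{'z': np.float64(0.09670457527629511), 'outer': (array([518.2,  96.5]), np.float64(54.8)), 'bore': (array([518.3,  96.4]), np.float64(17.8))}
```

View pics/w3.png

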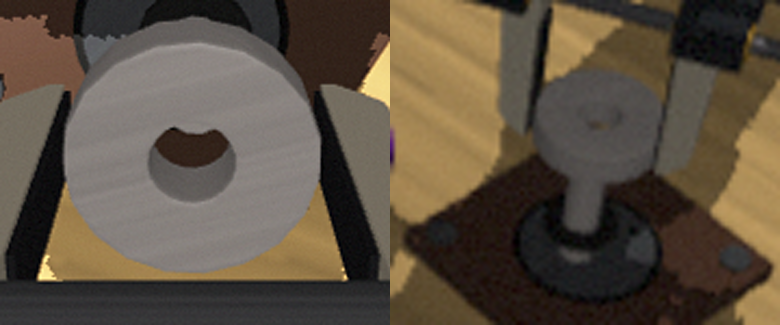

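```bash
python3 -m crank '[[1,-0.8,-3,0,0,0],[1,-0.8,-6,0,0,0],[1,-0.8,-7,0,0,0],[1,-0.8,-7,0,0,0],[1,-0.8,-7,0,0,0]]'
python3 -m crank '[[0,0,-0.5,0,0,0],[0,0,-1,0,0,0],[0,0,-1.5,0,0,0],[0,0,-2,0,0,0],[0,0,-2,0,0,0]]' | grep -v rot
python3 -m crank '[[0,0,-0.3,0,0,0],[0,0,-0.6,0,0,0],[0,0,-0.8,0,0,0],[0,0,-1,0,0,0],[0,0,-1,0,0,0]]'| grep -v rot
```

```text
clock: 5.83
tool_pos: [0.5206, 0.0968, 0.0897]
eef_rot: [[0.92, 0.391, -0.0], [0.391, -0.92, 0.0], [-0.0, -0.0, -1.0]]
contact_force: [0.1, -0.2, -2.1]
gripper_width: 0.0542
clock: 6.25
tool_pos: [0.5206, 0.0968, 0.0877]
contact_force: [0.7, 0.3, -3.1]
gripper_width: 0.0543
clock: 6.67
tool_pos: [0.5207, 0.0968, 0.0868]
contact_force: [0.7, -0.2, -2.9]
gripper_width: 0.0545
```

```bash
python3 -m crank '[[0,0,-0.5,0,0,0],[0,0,-1,0,0,0],[0,0,-1,0,0,0]]' | grep -v rot
python3 -m crank '[[0,0,-0.5,0,0,0],[0,0,-1,0,0,0],[0,0,-1,0,0,0]]'| grep -v rot
```

```text
clock: 6.92
tool_pos: [0.5206, 0.0968, 0.0857]
contact_force: [-0.2, -0.6, -2.1]
gripper_width: 0.0546
clock: 7.17
tool_pos: [0.5206, 0.0968, 0.0847]
contact_force: [0.7, 1.2, -2.6]
gripper_width: 0.0548
```

The ring is threaded with no contact force. I'll continue down towards the collar, whose top is at about 32 mm.

```bash
python3 -m crank '[[0,0,-2,0,0,0],[0,0,-4,0,0,0],[0,0,-6,0,0,0],[0,0,-8,0,0,0],[0,0,-8,0,0,0]]' | grep -v rot
python3 -m crank '[[0,0,-2,0,0,0],[0,0,-5,0,0,0],[0,0,-8,0,0,0],[0,0,-10,0,0,0],[0,0,-10,0,0,0]]'| grep -v rot
python3 -m crank '[[0,0,-2,0,0,0],[0,0,-5,0,0,0],[0,0,-8,0,0,0],[0,0,-10,0,0,0],[0,0,-10,0,0,0]]'| grep -v rot
```

```text
clock: 7.58
tool_pos: [0.5203, 0.0967, 0.0763]
contact_force: [0.3, 0.8, -2.7]
gripper_width: 0.0546
clock: 8.0
tool_pos: [0.5203, 0.0967, 0.0662]
contact_force: [-0.3, -0.9, -2.8]
gripper_width: 0.0546
clock: 8.42
tool_pos: [0.5203, 0.0967, 0.0563]
contact_force: [-0.5, 1.0, -2.8]
gripper_width: 0.0544
```

```bash
python3 -m crank '[[0,0,-1,0,0,0],[0,0,-3,0,0,0],[0,0,-5,0,0,0],[0,0,-7,0,0,0],[0,0,-8,0,0,0]]' 40 35| grep -v rot
python3 -m crank '[[0,0,-0.5,0,0,0],[0,0,-1,0,0,0],[0,0,-2,0,0,0],[0,0,-3,0,0,0],[0,0,-4,0,0,0]]'| grep -v rot
```

```text
clock: 8.83
tool_pos: [0.5206, 0.0968, 0.0485]
contact_force: [0.5, -0.3, -2.5]
gripper_width: 0.0546
clock: 9.25
tool_pos: [0.5206, 0.0968, 0.0451]
contact_force: [-2.3, -0.4, 3.7]
gripper_width: 0.0544
```

```bash
python3 -m crank '[[0,0,-1,0,0,0],[0,0,-2,0,0,0],[0,0,-3,0,0,0],[0,0,-4,0,0,0],[0,0,-4,0,0,0]]' | grep -v rot
python3 -m crank '[[0,0,-1,0,0,0],[0,0,-2,0,0,0],[0,0,-3,0,0,0],[0,0,-3,0,0,0]]'| grep -v rot
```

```text
clock: 9.67
tool_pos: [0.5206, 0.0968, 0.0405]
contact_force: [-0.5, -0.4, 1.8]
gripper_width: 0.0542
clock: 10.0
tool_pos: [0.5206, 0.0968, 0.0376]
contact_force: [-2.5, -1.0, 1.7]
gripper_width: 0.0544
```

```bash
python3 -m crank '[[0,0,-1,0,0,0],[0,0,-2,0,0,0],[0,0,-3,0,0,0],[0,0,-3,0,0,0]]' | grep -v rot
python3 -m crank '[[0,0,-0.4,0,0,0],[0,0,-0.8,0,0,0],[0,0,-1.0,0,0,0]]'| grep -v rot
python3 - <<'E'
from h import *
f=grab('wrist'); T=bot.sense()['tool_pos']; print(T,bot.sense()['contact_force'],held(f,T,(280,370)))
E
```

```text
clock: 10.33
tool_pos: [0.5206, 0.0968, 0.0346]
contact_force: [-1.6, -0.5, 1.7]
gripper_width: 0.0545
clock: 10.58
tool_pos: [0.5206, 0.0968, 0.0338]
contact_force: [-2.3, -0.5, 3.1]
gripper_width: 0.054
[0.52059164 0.09682117 0.03376762] [-2.01678482 -0.51624868  3.03349313] {'z': np.float64(0.033631049995654), 'outer': (array([519.7,  96.4]), np.float64(54.1)), 'bore': None}
```

```bash
python3 -m crank '[[0,0,-0.4,0,0,0],[0,0,-0.8,0,0,0],[0,0,-0.8,0,0,0]]' | grep -v rot
python3 -m crank '[[0,0,-0.4,0,0,0],[0,0,-0.6,0,0,0],[0,0,-0.6,0,0,0]]' | grep -v rot
```

```text
clock: 10.88
tool_pos: [0.5206, 0.0968, 0.0329]
contact_force: [-2.3, -0.2, 3.1]
gripper_width: 0.0539
clock: 11.13
tool_pos: [0.5206, 0.0968, 0.0324]
contact_force: [-2.5, -0.2, 2.9]
gripper_width: 0.0541
```

```bash
python3 -m crank '[[0,0,-0.3,0,0,0],[0,0,-0.3,0,0,0]]' | grep -v rot
python3 -m crank '[[0,0,-0.3,0,0,0],[0,0,-0.3,0,0,0]]' | grep -v rot
python3 -m crank '[[0,0,-0.2,0,0,0],[0,0,-0.2,0,0,0]]' | grep -v rot
```

```text
clock: 11.3
tool_pos: [0.5206, 0.0968, 0.0321]
contact_force: [-2.5, -0.5, 4.2]
gripper_width: 0.0543
clock: 11.47
tool_pos: [0.5206, 0.0968, 0.0321]
contact_force: [-2.0, -1.1, 6.2]
gripper_width: 0.054
clock: 11.63
tool_pos: [0.5206, 0.0968, 0.0321]
contact_force: [-3.1, -1.0, 6.7]
gripper_width: 0.0542
```

It stopped at 32.1 mm with force rising, so the large spacer is home. I'll release, lift, and move above the medium spacer.

```bash
python3 -m crank '[[0,0,0.5,0,0,0],[0,0,0.5,0,0,0],[0,0,0.5,0,0,0],[0,0,10,0,0,0],[0,0,45,0,0,0]]' 75 25| grep -v rot
python3 -m crank '[[0,0,40,0,0,0],[-9,-36,45,0,0,0],[-19,-72,45,0,0,0],[-29,-108,45,0,0,0],[-39,-144,45,0,0,0]]' 65| grep -v rot
python3 -m crank '[[-10,-36,-25,0,0,0],[-16,-62,-40,0,0,0],[-17,-64,-45,0,0,0],[-17,-64,-45,0,0,0],[-17,-64,-45,0,0,0]]' 65| grep -v rot
python3 - <<'E'
from h import *
f=grab('wrist'); T=bot.sense()['tool_pos']; print(T,ring(f,(.464,-.1115)))
t=grab('top');print('large on foot',ring(t,(.5195,.096),.032,.04,.006))
E
```

```text
clock: 12.05
tool_pos: [0.5177, 0.0963, 0.0734]
contact_force: [0.1, -0.4, -0.0]
gripper_width: 0.0696
clock: 12.47
tool_pos: [0.4819, -0.0485, 0.1227]
contact_force: [1.6, -0.4, 0.2]
gripper_width: 0.0602
clock: 12.88
tool_pos: [0.4653, -0.1106, 0.0769]
contact_force: [1.1, 1.3, 0.1]
gripper_width: 0.0606
[ 0.46587417 -0.1098548   0.07726266] {'enc': (466.28118896484375, -110.99339294433594, 46.720272064208984), 'fit': array([ 466.3, -111.1]), 'd': np.float64(45.24778163504126), 'n': 3579}
large on foot {'enc': (517.5078735351562, 94.55997467041016, 55.548362731933594), 'fit': array([517.4,  94.6]), 'd': np.float64(53.84896212250456), 'n': 814}
```

```bash
python3 -m crank '[[0.5,-1,-25,0,0,0],[0.5,-1,-48,0,0,0],[0.5,-1,-58,0,0,0],[0.5,-1,-61,0,0,0],[0.5,-1,-61,0,0,0]]'| grep -v rot
python3 -m crank '[[0,0,0,0,0,0],[0,0,0,0,0,0],[0,0,0,0,0,0],[0,0,0,0,0,0],[0,0,0,0,0,0]]' 30 25| grep -v rot
python3 -m crank '[[0,0,0,0,0,0],[0,0,15,0,0,0],[0,0,50,0,0,0],[1,20,88,0,0,0],[2,50,102,0,0,0]]'| grep -v rot
```

```text
clock: 13.4
tool_pos: [0.4654, -0.1112, 0.0155]
contact_force: [1.1, 0.1, -0.2]
gripper_width: 0.0604
clock: 13.82
tool_pos: [0.4658, -0.1121, 0.0165]
contact_force: [-0.5, 0.5, 5.8]
gripper_width: 0.0456
clock: 14.23
tool_pos: [0.4689, -0.0659, 0.1211]
contact_force: [1.2, 0.9, -2.1]
gripper_width: 0.0457
```

```bash
python3 -m crank '[[3,35,0,0,0,0],[5,72,0,0,0,0],[8,110,-2,0,0,0],[9,132,-4,0,0,0],[9,139,-4,0,0,0]]'| grep -v rot
python3 -m crank '[[0,0,0,0,0,0],[0,0,0,0,0,0],[0,0,0,0,0,0]]'| grep -v rot
python3 - <<'E'
from h import *
for i in range(2):
    f=grab('wrist'); T=bot.sense()['tool_pos']; print(T,held(f,T,(285,365))); print('tip',ring(f,(.519,.0955),.072,.02,.004))
print('large',ring(f,(.519,.0955),.032,.04,.004))
E
```

```text
clock: 14.65
tool_pos: [0.4756, 0.0823, 0.1134]
contact_force: [-0.4, 0.1, -2.4]
gripper_width: 0.0453
clock: 14.9
tool_pos: [0.476, 0.0743, 0.1135]
contact_force: [-0.0, 0.7, -1.4]
gripper_width: 0.0455
[0.47607598 0.07425343 0.11355549] {'z': np.float64(0.1128611458218994), 'outer': (array([476.7,  74.4]), np.float64(45.0)), 'bore': (array([476.5,  74.4]), np.float64(18.0))}
tip {'enc': (519.4492797851562, 95.8558120727539, 16.023635864257812), 'fit': array([519.4,  95.9]), 'd': np.float64(15.251793968492098), 'n': 703}
[0.47617632 0.07450231 0.11360003] {'z': np.float64(0.11289321651019465), 'outer': (array([476.7,  74.4]), np.float64(45.1)), 'bore': (array([476.5,  74.5]), np.float64(18.1))}
tip {'enc': (519.4388427734375, 95.72489166259766, 15.966118812561035), 'fit': array([519.4,  95.9]), 'd': np.float64(15.234298677183578), 'n': 701}
large {'enc': (518.659423828125, 95.83769989013672, 55.405799865722656), 'fit': array([518.7,  95.9]), 'd': np.float64(54.49919267358539), 'n': 5137}
```

```bash
python3 -m crank '[[15,7,0,0,0,0],[30,14,0,0,0,0],[43,21.4,0,0,0,0],[43,21.4,-12,0,0,0],[43,21.4,-16,0,0,0]]'| grep -v rot
python3 -m crank '[[0,0,0,0,0,0],[0,0,0,0,0,0],[0,0,0,0,0,0]]'| grep -v rot
python3 - <<'E'
from h import *
f=grab('wrist'); T=bot.sense()['tool_pos']; print(T,held(f,T,(285,365)))
E
```

```text
clock: 15.42
tool_pos: [0.5194, 0.097, 0.0967]
contact_force: [-0.2, -0.0, -2.1]
gripper_width: 0.0454
clock: 15.67
tool_pos: [0.5189, 0.0974, 0.0979]
contact_force: [-0.1, 0.5, -1.2]
gripper_width: 0.0455
[0.51912838 0.0976358  0.09801905] {'z': np.float64(0.09717678056688914), 'outer': (array([520. ,  97.7]), np.float64(44.2)), 'bore': (array([519.4,  97.4]), np.float64(18.0))}
```

```bash
python3 -m crank '[[0,-1.6,-3,0,0,0],[0,-1.6,-6,0,0,0],[0,-1.6,-7,0,0,0],[0,-1.6,-7,0,0,0],[0,-1.6,-7,0,0,0]]'| grep -v rot
python3 -m crank '[[0,0,-0.5,0,0,0],[0,0,-1,0,0,0],[0,0,-1.5,0,0,0],[0,0,-2,0,0,0],[0,0,-2,0,0,0]]' | grep -v rot
python3 -m crank '[[0,0,-0.3,0,0,0],[0,0,-0.6,0,0,0],[0,0,-0.8,0,0,0],[0,0,-1,0,0,0],[0,0,-1,0,0,0]]'| grep -v rot
```

```text
clock: 16.13
tool_pos: [0.5191, 0.0967, 0.0905]
contact_force: [-0.5, 0.0, -1.6]
gripper_width: 0.0451
clock: 16.55
tool_pos: [0.5191, 0.0966, 0.0885]
contact_force: [-0.2, -0.3, -1.6]
gripper_width: 0.0457
clock: 16.97
tool_pos: [0.5192, 0.0966, 0.0876]
contact_force: [0.1, -0.5, -1.4]
gripper_width: 0.0455
```

```bash
python3 -m crank '[[0,0,-0.5,0,0,0],[0,0,-1,0,0,0],[0,0,-1,0,0,0]]' | grep -v rot
python3 -m crank '[[0,0,-0.5,0,0,0],[0,0,-1,0,0,0],[0,0,-1,0,0,0]]'| grep -v rot
python3 -m crank '[[0,0,-0.5,0,0,0],[0,0,-1,0,0,0],[0,0,-1,0,0,0]]'| grep -v rot
```

```text
clock: 17.22
tool_pos: [0.5191, 0.0966, 0.0865]
contact_force: [0.4, 0.1, -2.0]
gripper_width: 0.0454
clock: 17.47
tool_pos: [0.5191, 0.0966, 0.0855]
contact_force: [-0.3, -0.0, -1.7]
gripper_width: 0.0453
clock: 17.72
tool_pos: [0.5191, 0.0966, 0.0845]
contact_force: [-0.3, -0.1, -1.4]
gripper_width: 0.0455
```

```bash
python3 -m crank '[[0,0,-2,0,0,0],[0,0,-5,0,0,0],[0,0,-8,0,0,0],[0,0,-10,0,0,0],[0,0,-10,0,0,0]]' | grep -v rot
python3 -m crank '[[0,0,-3,0,0,0],[0,0,-7,0,0,0],[0,0,-11,0,0,0],[0,0,-15,0,0,0],[0,0,-15,0,0,0]]' | grep -v rot
python3 -m crank '[[0,0,-2,0,0,0],[0,0,-4,0,0,0],[0,0,-6,0,0,0],[0,0,-7,0,0,0],[0,0,-7,0,0,0]]'| grep -v rot
```

```text
clock: 18.13
tool_pos: [0.5187, 0.0965, 0.074]
contact_force: [-0.2, -0.2, -1.4]
gripper_width: 0.0456
clock: 18.55
tool_pos: [0.5185, 0.0965, 0.0587]
contact_force: [-0.1, -0.4, -0.9]
gripper_width: 0.0455
clock: 18.97
tool_pos: [0.5191, 0.0966, 0.0524]
contact_force: [0.7, 1.1, -1.1]
gripper_width: 0.0454
```

```bash
python3 -m crank '[[0,0,-1,0,0,0],[0,0,-2,0,0,0],[0,0,-2.5,0,0,0],[0,0,-2.5,0,0,0]]'| grep -v rot
python3 -m crank '[[0,0,-0.5,0,0,0],[0,0,-0.5,0,0,0]]'| grep -v rot
python3 -m crank '[[0,0,-0.4,0,0,0],[0,0,-0.4,0,0,0]]'| grep -v rot
python3 -m crank '[[0,0,-0.4,0,0,0],[0,0,-0.4,0,0,0]]'| grep -v rot
```

```text
clock: 19.3
tool_pos: [0.5191, 0.0966, 0.05]
contact_force: [-0.2, -0.1, -1.4]
gripper_width: 0.0456
clock: 19.47
tool_pos: [0.5192, 0.0966, 0.0496]
contact_force: [0.5, 0.5, -2.0]
gripper_width: 0.0457
clock: 19.63
tool_pos: [0.5192, 0.0966, 0.0492]
contact_force: [-0.1, -1.0, -2.7]
gripper_width: 0.0454
clock: 19.8
tool_pos: [0.5192, 0.0966, 0.0488]
contact_force: [0.2, -0.7, -1.7]
gripper_width: 0.0454
```

```bash
python3 -m crank '[[0,0,-0.4,0,0,0],[0,0,-0.4,0,0,0]]'| grep -v rot
python3 -m crank '[[0,0,-0.3,0,0,0],[0,0,-0.3,0,0,0]]'| grep -v rot
python3 -m crank '[[0,0,-0.3,0,0,0],[0,0,-0.3,0,0,0]]'| grep -v rot
```

```text
clock: 19.97
tool_pos: [0.5192, 0.0966, 0.0486]
contact_force: [-0.2, -0.4, 0.8]
gripper_width: 0.0456
clock: 20.13
tool_pos: [0.5192, 0.0967, 0.0485]
contact_force: [-1.2, -0.4, 4.3]
gripper_width: 0.0455
clock: 20.3
tool_pos: [0.5193, 0.0967, 0.0485]
contact_force: [-1.7, 0.3, 5.5]
gripper_width: 0.0457
```

The medium spacer is home. Next is the small one.

```bash
python3 -m crank '[[0,0,0.5,0,0,0],[0,0,0.5,0,0,0],[0,0,0.5,0,0,0],[0,0,10,0,0,0],[0,0,42,0,0,0]]' 65 25| grep -v rot
python3 -m crank '[[0,-2,30,0,0,0],[3,-40,32,0,0,0],[6,-80,32,0,0,0],[9,-120,32,0,0,0],[12,-160,32,0,0,0]]' 55| grep -v rot
python3 -m crank '[[3,-40,0,0,0,0],[6,-80,0,0,0,0],[9,-120,0,0,0,0],[12,-160,0,0,0,0],[15,-200,0,0,0,0]]'| grep -v rot
python3 -m crank '[[2,-25,-20,0,0,0],[3,-40,-40,0,0,0],[3,-40,-46,0,0,0],[3,-40,-46,0,0,0],[3,-40,-46,0,0,0]]'| grep -v rot
python3 - <<'E'
from h import *
f=grab('wrist'); T=bot.sense()['tool_pos']; print(T,ring(f,(.5495,-.304),R=.03))
t=grab('top');print('medium on foot',ring(t,(.5195,.096),.048,.04,.006))
E
```

```text
clock: 20.72
tool_pos: [0.5161, 0.096, 0.0869]
contact_force: [0.0, 0.2, 0.9]
gripper_width: 0.0602
clock: 21.13
tool_pos: [0.5315, -0.0649, 0.1229]
contact_force: [0.5, -0.1, 0.1]
gripper_width: 0.0514
clock: 21.55
tool_pos: [0.546, -0.2655, 0.1225]
contact_force: [1.6, 0.1, 0.4]
gripper_width: 0.051
clock: 21.97
tool_pos: [0.5497, -0.301, 0.0761]
contact_force: [0.0, 0.3, 1.1]
gripper_width: 0.0512
[ 0.5503916  -0.30083448  0.07681141] {'enc': (550.9200439453125, -305.3091125488281, 36.82502746582031), 'fit': array([ 550.9, -305.2]), 'd': np.float64(35.38977367235263), 'n': 2013}
medium on foot {'enc': (517.79248046875, 94.9990463256836, 45.41554260253906), 'fit': array([517.8,  95.1]), 'd': np.float64(43.98176170883901), 'n': 553}
```

```bash
python3 -m crank '[[0.5,-4,-20,0,0,0],[0.5,-4,-45,0,0,0],[0.5,-4,-57,0,0,0],[0.5,-4,-60.5,0,0,0],[0.5,-4,-60.5,0,0,0]]'| grep -v rot
python3 -m crank '[[0,0,0,0,0,0],[0,0,0,0,0,0],[0,0,0,0,0,0],[0,0,0,0,0,0],[0,0,0,0,0,0]]' 20 20| grep -v rot
python3 -m crank '[[0,0,0,0,0,0],[0,0,15,0,0,0],[0,0,50,0,0,0],[-2,20,85,0,0,0],[-8,55,102,0,0,0]]'| grep -v rot
```

```text
clock: 22.48
tool_pos: [0.5498, -0.3058, 0.0156]
contact_force: [0.8, 0.5, 1.0]
gripper_width: 0.0514
clock: 22.9
tool_pos: [0.5504, -0.3073, 0.0163]
contact_force: [0.4, 0.5, 5.2]
gripper_width: 0.0357
clock: 23.32
tool_pos: [0.5433, -0.2588, 0.1208]
contact_force: [1.6, -0.1, 0.7]
gripper_width: 0.0358
```

```bash
python3 -m crank '[[-8,38,0,0,0,0],[-16,77,0,0,0,0],[-24,117,0,0,0,0],[-32,157,0,0,0,0],[-40,197,0,0,0,0]]'| grep -v rot
python3 -m crank '[[-8,40,0,0,0,0],[-16,80,-2,0,0,0],[-22,115,-4,0,0,0],[-25,130,-4,0,0,0],[-25,130,-4,0,0,0]]'| grep -v rot
python3 -m crank '[[0,0,0,0,0,0],[0,0,0,0,0,0],[0,0,0,0,0,0],[0,0,0,0,0,0]]'| grep -v rot
python3 - <<'E'
from h import *
f=grab('wrist'); T=bot.sense()['tool_pos']; print(T,held(f,T,(290,360))); print('tip',ring(f,(.519,.0955),.072,.02,.004))
E
```

```text
clock: 23.73
tool_pos: [0.5009, -0.054, 0.1173]
contact_force: [0.3, 1.1, -1.7]
gripper_width: 0.0361
clock: 24.15
tool_pos: [0.4754, 0.08, 0.1131]
contact_force: [-0.5, 0.0, -0.1]
gripper_width: 0.0362
clock: 24.48
tool_pos: [0.4771, 0.0726, 0.1133]
contact_force: [-0.2, 0.2, -1.6]
gripper_width: 0.0361
[0.4770384  0.07289614 0.11330904] {'z': np.float64(0.11281887321160725), 'outer': (array([478.3,  73. ]), np.float64(34.9)), 'bore': (array([478.2,  72.9]), np.float64(17.8))}
tip {'enc': (519.44775390625, 95.90399169921875, 15.912332534790039), 'fit': array([519.5,  95.9]), 'd': np.float64(15.393860635112093), 'n': 711}
```

```bash
python3 -m crank '[[14,8,0,0,0,0],[28,16,0,0,0,0],[41.2,23,0,0,0,0],[41.2,23,-12,0,0,0],[41.2,23,-16,0,0,0]]'| grep -v rot
python3 -m crank '[[0,0,0,0,0,0],[0,0,0,0,0,0],[0,0,0,0,0,0],[0,0,0,0,0,0]]'| grep -v rot
python3 - <<'E'
from h import *
f=grab('wrist'); T=bot.sense()['tool_pos']; print(T,held(f,T,(290,360)))
E
```

```text
clock: 24.95
tool_pos: [0.5182, 0.0971, 0.0964]
contact_force: [-0.3, -0.3, -0.4]
gripper_width: 0.0358
clock: 25.28
tool_pos: [0.5179, 0.0973, 0.0977]
contact_force: [0.3, -0.1, -0.9]
gripper_width: 0.0357
[0.51792481 0.09739889 0.09777681] {'z': np.float64(0.09725299354554387), 'outer': (array([519.1,  97.6]), np.float64(34.9)), 'bore': (array([518.7,  97.6]), np.float64(17.9))}
```

```bash
python3 -m crank '[[0.6,-1.4,-3,0,0,0],[0.6,-1.4,-6,0,0,0],[0.6,-1.4,-7,0,0,0],[0.6,-1.4,-7,0,0,0],[0.6,-1.4,-7,0,0,0]]'| grep -v rot
python3 -m crank '[[0,0,-0.5,0,0,0],[0,0,-1,0,0,0],[0,0,-1.5,0,0,0],[0,0,-2,0,0,0],[0,0,-2,0,0,0]]' | grep -v rot
python3 -m crank '[[0,0,-0.3,0,0,0],[0,0,-0.6,0,0,0],[0,0,-0.8,0,0,0],[0,0,-1,0,0,0],[0,0,-1,0,0,0]]'| grep -v rot
python3 -m crank '[[0,0,-0.3,0,0,0],[0,0,-0.5,0,0,0],[0,0,-0.5,0,0,0]]'| grep -v rot
```

```text
clock: 25.75
tool_pos: [0.5184, 0.0962, 0.0902]
contact_force: [0.0, -0.3, -0.7]
gripper_width: 0.0358
clock: 26.17
tool_pos: [0.5184, 0.0962, 0.0882]
contact_force: [-0.3, 0.4, -0.7]
gripper_width: 0.036
clock: 26.58
tool_pos: [0.5185, 0.0962, 0.0873]
contact_force: [0.3, -0.4, -0.2]
gripper_width: 0.0361
clock: 26.83
tool_pos: [0.5185, 0.0963, 0.0868]
contact_force: [0.2, -0.1, -0.8]
gripper_width: 0.036
```

```bash
python3 -m crank '[[0,0,-0.5,0,0,0],[0,0,-1,0,0,0],[0,0,-1,0,0,0]]' | grep -v rot
python3 -m crank '[[0,0,-0.5,0,0,0],[0,0,-1,0,0,0],[0,0,-1,0,0,0]]'| grep -v rot
python3 -m crank '[[0,0,-0.5,0,0,0],[0,0,-1,0,0,0],[0,0,-1,0,0,0]]'| grep -v rot
```

```text
clock: 27.08
tool_pos: [0.5184, 0.0962, 0.0857]
contact_force: [1.0, -0.3, -0.9]
gripper_width: 0.0356
clock: 27.33
tool_pos: [0.5184, 0.0962, 0.0847]
contact_force: [-0.8, -0.7, -0.6]
gripper_width: 0.0362
clock: 27.58
tool_pos: [0.5184, 0.0962, 0.0837]
contact_force: [0.4, -0.2, -0.7]
gripper_width: 0.0361
```

```bash
python3 -m crank '[[0,0,-3,0,0,0],[0,0,-7,0,0,0],[0,0,-11,0,0,0],[0,0,-14,0,0,0],[0,0,-14,0,0,0]]' | grep -v rot
python3 -m crank '[[0,0,-1,0,0,0],[0,0,-2,0,0,0],[0,0,-3,0,0,0],[0,0,-3,0,0,0]]'| grep -v rot
python3 -m crank '[[0,0,-0.5,0,0,0],[0,0,-1,0,0,0],[0,0,-1,0,0,0]]'| grep -v rot
python3 -m crank '[[0,0,-0.4,0,0,0],[0,0,-0.4,0,0,0]]'| grep -v rot
```

```text
clock: 28.0
tool_pos: [0.5179, 0.0961, 0.0689]
contact_force: [0.2, -0.7, 0.5]
gripper_width: 0.0357
clock: 28.33
tool_pos: [0.5185, 0.0962, 0.0667]
contact_force: [0.1, -0.9, -1.6]
gripper_width: 0.036
clock: 28.58
tool_pos: [0.5185, 0.0962, 0.0658]
contact_force: [-0.2, 0.3, -1.3]
gripper_width: 0.0359
clock: 28.75
tool_pos: [0.5185, 0.0962, 0.0654]
contact_force: [0.5, 0.9, -0.9]
gripper_width: 0.036
```

```bash
python3 -m crank '[[0,0,-0.4,0,0,0],[0,0,-0.4,0,0,0]]'| grep -v rot
python3 -m crank '[[0,0,-0.4,0,0,0],[0,0,-0.4,0,0,0]]'| grep -v rot
python3 -m crank '[[0,0,-0.3,0,0,0],[0,0,-0.3,0,0,0]]'| grep -v rot
python3 -m crank '[[0,0,-0.3,0,0,0],[0,0,-0.3,0,0,0]]'| grep -v rot
```

```text
clock: 28.92
tool_pos: [0.5185, 0.0962, 0.065]
contact_force: [-0.4, -0.0, -0.6]
gripper_width: 0.036
clock: 29.08
tool_pos: [0.5185, 0.0962, 0.0646]
contact_force: [0.0, 0.2, -1.6]
gripper_width: 0.0361
clock: 29.25
tool_pos: [0.5185, 0.0962, 0.0643]
contact_force: [0.0, 0.5, -0.5]
gripper_width: 0.0361
clock: 29.42
tool_pos: [0.5185, 0.0962, 0.0642]
contact_force: [-1.2, 0.6, 1.3]
gripper_width: 0.0359
```

```bash
python3 -m crank '[[0,0,-0.3,0,0,0],[0,0,-0.3,0,0,0]]'| grep -v rot
python3 -m crank '[[0,0,-0.4,0,0,0],[0,0,-0.4,0,0,0]]'| grep -v rot
python3 -m crank '[[0,0,-0.4,0,0,0],[0,0,-0.4,0,0,0]]'| grep -v rot
```

```text
clock: 29.58
tool_pos: [0.5186, 0.0963, 0.0642]
contact_force: [-0.9, 0.7, 5.4]
gripper_width: 0.0359
clock: 29.75
tool_pos: [0.5187, 0.0963, 0.0641]
contact_force: [-1.1, -0.6, 7.0]
gripper_width: 0.0362
clock: 29.92
tool_pos: [0.5187, 0.0963, 0.0641]
contact_force: [-2.5, -0.4, 10.2]
gripper_width: 0.0359
```

Firm stop at about 11 N. I'll release, back off, and check the stack.

```bash
python3 -m crank '[[0,0,0.8,0,0,0],[0,0,0.8,0,0,0],[0,0,0.8,0,0,0],[0,0,6,0,0,0],[0,0,30,0,0,0]]' 55| grep -v rot
python3 -m crank '[[0,0,30,0,0,0],[-30,-15,50,0,0,0],[-50,-40,60,0,0,0],[-50,-40,60,0,0,0],[-50,-40,60,0,0,0]]'| grep -v rot
python3 - <<'E'
from h import *
f=grab('wrist'); c=grab('scene'); P=world(f); Q=world(c)
for G,n in((P,'wrist'),(Q,'scene')):
    d=np.hypot(G[...,0]-.5195,G[...,1]-.0957); dd={}
    for a,lo,hi in(('tip',0,.006),('small',.0105,.0165),('med',.0195,.0215),('large',.0245,.0265),('foot',.035,.045)):
        q=G[...,2][(d>lo)&(d<hi)]; hi_=np.sort(q)[len(q)//2:]; dd[a]=(len(q),np.percentile(q,[50,80]).round(4))
    print(n,dd)
for h,R in((.064,.025),(.048,.03),(.032,.035)): print(h,ring(f,(.5195,.0957),h,R,.003))
u,v=map(int,proj(c,[.519,.096,.04])); a=cv2.resize(c['img'][v-40:v+40,u-48:u+48],(390,325),interpolation=2)
u,v=map(int,proj(f,[.519,.096,.04])); u=np.clip(u,96,544); v=np.clip(v,80,400); b=cv2.resize(f['img'][v-80:v+80,u-96:u+96],(390,325),interpolation=2); save('end',np.hstack([a,b]))
E
```

```text
clock: 30.33
tool_pos: [0.5158, 0.0957, 0.0903]
contact_force: [-0.1, -0.3, 0.4]
gripper_width: 0.0509
clock: 30.75
tool_pos: [0.4681, 0.0548, 0.1538]
contact_force: [0.3, 0.6, 0.6]
gripper_width: 0.0512
wrist {'tip': (306, array([0.0722, 0.0727])), 'small': (1288, array([0.064 , 0.0646])), 'med': (457, array([0.048 , 0.0486])), 'large': (495, array([0.032 , 0.0326])), 'foot': (20560, array([0.242 , 0.2482]))}
scene {'tip': (31, array([0.0712, 0.0721])), 'small': (188, array([0.0629, 0.0649])), 'med': (198, array([0.4403, 0.4605])), 'large': (283, array([0.0318, 0.4512])), 'foot': (3027, array([0.3262, 0.416 ]))}
0.064 {'enc': (518.88720703125, 96.01801300048828, 35.57356262207031), 'fit': array([518.9,  96. ]), 'd': np.float64(34.65427148890294), 'n': 1861}
0.048 {'enc': (519.1364135742188, 96.2084732055664, 45.519737243652344), 'fit': array([519.1,  96.2]), 'd': np.float64(44.499987955653715), 'n': 1095}
0.032 {'enc': (518.5687866210938, 95.74634552001953, 55.38716125488281), 'fit': array([518.5,  95.7]), 'd': np.float64(54.416454842813835), 'n': 1144}
```

View pics/end.png

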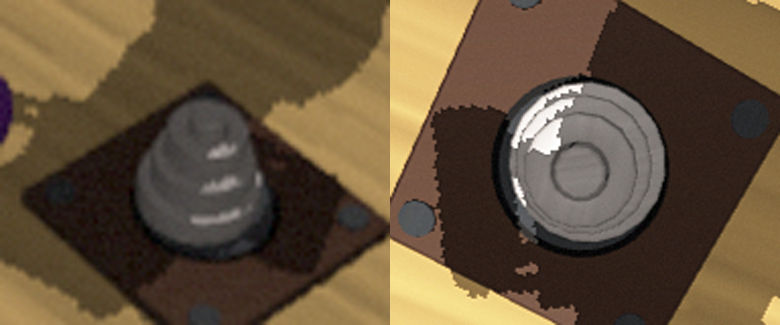

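The picture shows a tidy cone on the spindle, concentric and flat. The top faces are at 32.0, 48.0 and 64.0 mm, exactly home, and the robot is clear, so I'm handing in.

```bash
python3 -c "
from cell import bot
print(bot.finish_job())"
```

```text
the job is handed in; nothing more can be done
None
```

The three steel spacers are on the spindle, largest at the bottom, then medium, then smallest. The stack is pushed home, the gripper has let go, and the job was handed in at about 31 s on the robot's clock.

- **Heights:** the last wrist camera depth reading puts the top faces at 32.0, 48.0 and 64.0 mm. That places the centres at 24, 40 and 56 mm as required, flat and with no visible gaps.
- **Centring:** the three centres agree to within about 0.6 mm and lie about 6 mm from the foot's centre, inside the 9 mm limit.
- **Force:** each spacer went on without touching the spindle tip hard. The collar slid down at about 6 N and the final press stopped firmly at about 11 N, against the 30 N limit. These are readings taken at the end of each move.
- **Bystanders:** I stayed clear of the coupling, bottle, wrench and look-alike rings by planning. I did not measure them again at the end.
- **Disagreements:** the top camera sat about 1–2 mm off the wrist camera sideways, so I used the wrist camera. In the last scene view, the depth readings for the medium ring and part of the large ring hit the background, so they were no use as a check.

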